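Lay the film roll down in its holder

ROBOT

A 6-joint arm with a two-finger parallel gripper is mounted at the origin on a cart in front of the work surface, level with it; the furniture and walls round the work are solid. World frame = base frame: x ahead of the robot, y to its left, z up, the work surface at z = 0. Lengths are in m, angles in rad, forces in N, time in s.
With the tool pointing down it reaches from about 0.4 to 0.825 m from the base axis. Payload 7 kg.
Tool frame: the origin (TCP) lies at the very end of the fingers, on their centre line; the grasp point (between the pads) lies 19 mm behind it; x points along the fingers, y is the direction in which the jaws open and shut, and the axes are right-handed (so a half turn about x gives the same grasp; the last joint's range is limited). The gripper opens to 88 mm and grips with 3 to 60 N. Pads are 19 mm wide; open, the fingers measure 130 mm over their backs; the gripper's body (78 mm by 193 mm) begins 47 mm behind the grasp point.
Start: joints at [-1, 0.359, 0.012, 0, -1.224, -0.288], TCP at [0.188, -0.648, 0.227] pointing down, gripper open.
Joint ranges: [-3.07, 3.07], [-1.43, 2.12], [-1.02, 1.25], [-3.03, 1.67], [-3.05, -0], [-3.03, 3.03]. Speed limits (rad/s): [2.39, 2.39, 3.01, 3.14, 3.14, 3.14].

INTERFACE

Orientations are given as [roll, pitch, yaw] about the fixed x, y, z axes, in that order (R = Rz(yaw) Ry(pitch) Rx(roll)).
In Python, from station import arm gives the robot as it stands.
- The arm moves only by the shell command python3 -m inch 'ROWS' [OPENING] [FORCE]. ROWS is text: rows parted by semicolons, each of 6 numbers parted by spaces: the shift along the world's x, y, z in units of 30 mm (1.0 is 30 mm), then the turn, a rotation vector about the world's x, y, z in units of 5 degrees (1.0 is 5 degrees). In form: dx dy dz wx wy wz; .... A call has 1 to 12 rows; each row shifts and turns the commanded pose from where the row before left it; what a row does not reach is not made up. A row lasts 1/8 s, in which the tool goes at most 62.5 mm and 10.7 degrees, less where a joint would pass 70% of its speed; a pose out of reach is approached as far as the arm can. A call is refused whole if a number of a shift passes 1 or a number of a turn 1, either way. A call with a gripper value outside its range is refused whole. OPENING is the opening, from 0 (shut) to 1 (fully open), set as the call begins (- or left out, the last holds). The fingers move at their own pace and stop on an object; FORCE is the grip in N (left out, the last holds). Time passes only in rows, so rows that do not move let the fingers close. It gives the time, the measured TCP pose, the force and the opening at its end, in the units of the state.
- arm.get_state(): the state, without advancing time (a new reading comes with each control period).
- arm.grab_frame(name): name is "side" or "top" or "wrist"; returns a dict with "frame" (420x560x3 uint8, red, green, blue), "range_z" (420x560 float32, m along the optical axis (not along the pixel's ray), 0 where there is no reading), "mtx" (3x3 intrinsics, pixels), "pose" (4x4, takes a point from camera to world coordinates). Camera axes: x right, y up, looking along -z (the intrinsics and any distortion apply to the point x, -y, -z); pixel columns grow to the right and rows downward; lengths in m; the calibration is good to about 2 mm. A picture is of the moment at which its call begins.
- arm.job_done(): hands the job in, once; it reports no verdict.
Trained networks look in a picture, given as the dict that the camera call returned (one of the last four; its "shot" number tells which), for a name from the list of things; names that differ only in an ending like _2 or _b are one class to them, and where a whole thing is asked for, a point or a joint stands for the part that bears it (a point fixed in the world has none). Each returns a list of dicts, best first, with "confidence" (0 to 1); they miss things now and then, are a little off and sometimes report something else, mostly with a low value. They report only what shows in the picture. A call takes as long as a camera call.
- arm.search_frame(picture, target): "extent" ([centre column, centre row, width, height] as shares, 0 to 1, of the picture: columns of its width, rows of its height, round what is visible of it).
- arm.masks_of(picture, target): "mask" (420x560 bool, what is visible of it) and "extent" ([centre column, centre row, width, height] as shares, 0 to 1, of the picture: columns of its width, rows of its height, round what is visible of it).
- arm.place_of(picture, target): "position" ([column, row] as shares, 0 to 1, of the picture: columns of its width, rows of its height: a listed point, or the origin of a listed thing).
The state is a dict: "t": time; "q": joint angles; "qd": joint speeds; "joint_efforts": joint torques, N m; "eef_pos": TCP position; "ee_rot": TCP orientation; "force": force on the tool from outside, world axes, zero at the start; "moment": the same for the moment, N m; "width": finger opening in m.
Only numpy, scipy, OpenCV 4.12 (cv2) and the standard library are available. Lean on these libraries where they do the work, as an engineer would, in place of code of your own. Each camera call takes 0.05 s, during which the arm holds its last target. There are 200 camera calls.

TASK

The tall white roll of film stands on end in the open end of its low trough-shaped roll holder. With the closed fingertips, push it near its top so that it tips over and lies down between the side rails, then push it along the trough until its end sits snug against the stop at the far end, and move away. Only push: do not grasp or lift the roll, and leave the other things on the bench where they are.

Things in the scene. Friction and masses are not known exactly. Their poses are not given: they have to be found in the camera images.
- roll_center (a point): Centre of the roll of white film: a rigid cylinder 66 mm across, 270 mm long, about 0.55 kg. z axis = the roll's long axis. At the start it stands freely on end on the holder's floor, 135 mm below this point; it tips over once leaned about 14 degrees, and pushed level 200 mm or more above the bench it tips without sliding. When it lies in the trough this point is 41 mm above the bench.
- holder: Roll holder, fixed: grey board 450 x 128 x 8 mm with two aluminium side rails along it and an end stop. Origin at bench level near the middle; x along the trough from its open end (-230 mm) to the stop, z up. Trough floor 8 mm above the bench; rails 76 mm apart inside, flared tops 45 mm above the bench. The roll stands at first at x = -182 to -155 mm, y within 3 mm of 0.
- stop_face (a point): Middle of the rubber face of the end stop, where the end of the lying roll must sit: at x = +208 mm, y = 0 of the holder, 41 mm above the bench. The stop stands 68 mm above the bench. When the roll is home its centre is 135 mm before this face, towards the open end.
- module: Closed electronics module with a metal cover, 89 x 61 x 20 mm, lying beside the holder; origin at the centre of its underside. Bystander.
- pot: Open black rubber pot, 62 mm across, 42 mm high, beside the holder; origin at the centre of its underside. Bystander.
- spool: Nearly empty spool standing on its flange, 63 mm across, 70 mm high, beside the holder; origin at the centre of its underside. Bystander.
- tape: Small flat roll of black tape, 62 mm across, 19 mm high, beside the holder on the robot's side; origin at the centre of its underside. Bystander.

How it is judged:
By the outcome, as a careful person would: the job done as asked, in the order asked, and still so for the second after the job is handed in, with the robot touching nothing.
It also fails if it takes over 42 s, if anything falls off the work surface, if the arm or the gripper's body presses on something with over 40 N, if the wrist force passes 120 N, or if a joint passes its speed limit or range.

## Working session

There is one attempt and no reset: what is moved stays moved. The work goes in short steps, Python scripts to look and compute and a shell command to move; the robot and the scene stay as the last step left them, time stands still between calls to the robot, and variables do not carry over. Pictures are saved under pics/ and viewed, about 8 in all and at most 12, crops included, and the job is handed in when it is done.

```bash
mkdir -p pics; cat > h.py <<'E'
from station import arm
import numpy as np, cv2
def w(p,uv,z=None,d=None):
    K=p["mtx"];T=p["pose"];u,v=uv
    r=np.array([(u-K[0,2])/K[0,0],-(v-K[1,2])/K[1,1],-1.])
    if d is not None: return T[:3,:3]@(r*d)+T[:3,3]
    R=T[:3,:3]@r; return T[:3,3]+R*(z-T[2,3])/R[2]
def cloud(p,m=None):
    D=p["range_z"]; 
    ok=D>0
    if m is not None: ok&=m
    v,u=np.nonzero(ok);K=p["mtx"];d=D[v,u]
    c=np.c_[(u-K[0,2])/K[0,0]*d,-(v-K[1,2])/K[1,1]*d,-d]
    return c@p["pose"][:3,:3].T+p["pose"][:3,3]
def save(p,n): cv2.imwrite("pics/"+n,p["frame"][:,:,::-1])
E
python3 - <<'E'
from h import *
np.set_printoptions(precision=3,suppress=True)
print(arm.get_state())
im=[]
for n in("side","top"):
    p=arm.grab_frame(n);im.append(p["frame"]);print(n,p["pose"][:3,3])
    for t in("roll_center","holder","stop_face","module","pot","spool","tape"):
        m=arm.masks_of(p,t) if t!="stop_face" else []
        q=arm.place_of(p,t)
        if q:
            uv=np.array(q[0]["position"])*[560,420]
            z={"roll_center":.143,"stop_face":.041}.get(t,0)
            print(t,q[0]["confidence"],uv,w(p,uv,z))
        if m:
            c=cloud(p,m[0]["mask"]);print("   mask",m[0]["confidence"],len(c),np.percentile(c,[2,50,98],axis=0) if len(c) else 0)
cv2.imwrite("pics/a.png",cv2.resize(np.vstack(im),None,fx=.71,fy=.71)[:,:,::-1])
E
```

```text
{'t': 0.0, 'q': array([-1.   ,  0.359,  0.011, -0.   , -1.224, -0.288]), 'qd': array([ 0.001, -0.001, -0.   ,  0.   , -0.   , -0.   ]), 'joint_efforts': array([ -0.002, -58.272,  29.306,   6.997,   0.007,  -0.   ]), 'eef_pos': array([ 0.188, -0.648,  0.226]), 'ee_rot': array([1.629, 1.569, 1.911]), 'force': array([0.831, 0.14 , 0.464]), 'moment': array([-0.032,  0.067, -0.002]), 'width': 0.08760784190688617}
side [0.554 0.713 0.743]
roll_center 0.69 [311.528 145.908] [ 0.575 -0.196  0.143]
   mask 0.79 3265 [[ 0.546 -0.21   0.018]
 [ 0.576 -0.165  0.176]
 [ 0.607 -0.158  0.279]]
holder 0.89 [294.672 248.892] [ 0.603 -0.01   0.   ]
   mask 0.85 7907 [[ 0.521 -0.209  0.005]
 [ 0.608  0.02   0.01 ]
 [ 0.679  0.2    0.068]]
stop_face 0.56 [263.984 313.488] [0.645 0.194 0.041]
module 0.85 [251.72 211.89] [ 0.712 -0.126  0.   ]
   mask 0.7 651 [[ 0.678 -0.173  0.001]
 [ 0.708 -0.127  0.018]
 [ 0.744 -0.089  0.021]]
   mask 0.94 983 [[ 0.707  0.07  -0.   ]
 [ 0.738  0.092  0.022]
 [ 0.765  0.129  0.043]]
spool 0.78 [234.976 244.818] [ 0.734 -0.015  0.   ]
   mask 0.61 1039 [[ 0.702 -0.037  
[... 421 characters left out ...]

   mask 0.71 11805 [[ 0.52  -0.213  0.005]
 [ 0.606  0.007  0.01 ]
 [ 0.68   0.195  0.063]]
stop_face 0.77 [187.488 204.12 ] [0.632 0.192 0.041]
module 0.73 [343.784 169.386] [ 0.706 -0.136  0.   ]
   mask 0.92 1134 [[ 0.675 -0.177  0.014]
 [ 0.708 -0.134  0.018]
 [ 0.742 -0.092  0.022]]
pot 0.64 [234.808 157.206] [0.735 0.098 0.   ]
   mask 0.87 776 [[0.706 0.069 0.   ]
 [0.739 0.099 0.008]
 [0.764 0.125 0.045]]
spool 0.91 [285.376 158.718] [ 0.731 -0.011  0.   ]
   mask 0.97 880 [[ 0.701 -0.04   0.002]
 [ 0.726 -0.012  0.069]
 [ 0.758  0.016  0.073]]
tape 0.95 [332.024 275.814] [ 0.479 -0.105  0.   ]
   mask 0.96 480 [[ 0.453 -0.128  0.003]
 [ 0.48  -0.101  0.018]
 [ 0.507 -0.073  0.022]]
```

View pics/a.png

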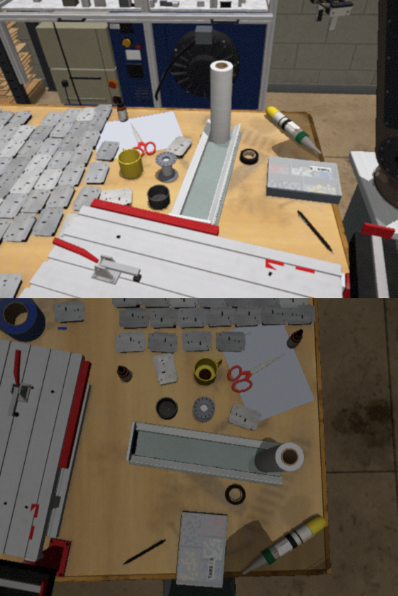

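The side and top views agree: the roll stands at the holder's −y end and the stop is at +y. Next I fit the trough axis and work out the tool yaw.

```bash
python3 - <<'E'
from h import *
from scipy.spatial.transform import Rotation as R
np.set_printoptions(precision=4,suppress=True)
p=arm.grab_frame("top")
m=arm.masks_of(p,"holder")[0]["mask"]; c=cloud(p,m)
f=c[(c[:,2]>.003)&(c[:,2]<.08)]
(cx,cy),s,a=cv2.minAreaRect(f[:,:2].astype(np.float32)); print("rect all",cx,cy,s,a)
r=f[(f[:,2]>.035)&(f[:,2]<.05)]
print("rails rect",len(r),cv2.minAreaRect(r[:,:2].astype(np.float32)))
st=f[f[:,2]>.058]; print("stop top",len(st),st.mean(0),cv2.minAreaRect(st[:,:2].astype(np.float32)))
fl=f[(f[:,2]<.013)]; v=cv2.fitLine(fl[:,:2].astype(np.float32),cv2.DIST_L2,0,.01,.01).ravel(); print("floor line",v)
c=cloud(p); t=c[(c[:,2]>.265)&(c[:,2]<.29)&(np.hypot(c[:,0]-.575,c[:,1]+.19)<.07)]
print("roll top",len(t),np.median(t[:,2]),cv2.minEnclosingCircle(t[:,:2].astype(np.float32)))
print(R.from_euler('xyz',arm.get_state()["ee_rot"]).as_matrix())
E
```

```text
rect all 0.6022554636001587 -0.021412760019302368 (0.44937920570373535, 0.1291988492012024) 80.54035949707031
rails rect 2844 ((0.6017052531242371, -0.021768927574157715), (0.4483027756214142, 0.11725988984107971), 80.55584716796875)
stop top 311 [0.6385 0.194  0.0657] ((0.6373059153556824, 0.19430428743362427), (0.011931304819881916, 0.10721331834793091), 81.0419692993164)
floor line [0.1834 0.983  0.6017 0.0043]
roll top 1110 0.2781682880310578 ((0.5759320259094238, -0.1935073882341385), 0.0330643393099308)
[[-0.     -0.2791  0.9603]
 [-0.      0.9603  0.2791]
 [-1.     -0.     -0.    ]]
```

```bash
python3 -m inch '0.95 0.9 0.02 0 0 1;0.95 0.9 0.02 0 0 1;0.95 0.9 0.02 0 0 1;0.95 0.9 0.02 0 0 1;0.95 0.9 0.02 0 0 1;0.95 0.9 0.02 0 0 1;0.95 0.9 0.02 0 0 1;0.95 0.9 0.02 0 0 1;0.95 0.9 0.02 0 0 1;0.95 0.9 0.02 0 0 1;0.95 0.9 0.02 0 0 1;0.95 0.9 0.02 0 0 1' 0 20
```

```text
t: 3.0
eef_pos: [0.5312, -0.3232, 0.234]
ee_rot: [-1.771, 1.57, -0.438]
force: [-0.3, -0.2, -0.1]
width: 0.0006
```

```bash
python3 -m inch '0.5 0.8 0 0 0 0.5;0.5 0.8 0 0 0 0.36;0.05 0.05 0 0 0 0;0 0 0 0 0 0;0 0 0 0 0 0'; python3 - <<'E'
from h import *
from scipy.spatial.transform import Rotation as R
np.set_printoptions(precision=4,suppress=True)
s=arm.get_state();M=R.from_euler('xyz',s["ee_rot"]).as_matrix()
print(s["eef_pos"],np.degrees(np.arctan2(M[1,1],M[0,1])),M[:,0])
save(arm.grab_frame("side"),"b.png")
E
```

```text
t: 3.62
eef_pos: [0.5614, -0.2753, 0.2338]
ee_rot: [2.687, 1.571, -2.192]
force: [-0.6, 0.3, -0.1]
width: 0.0002
[ 0.5614 -0.2753  0.2338] 170.44540356339635 [-0.     -0.0001 -1.    ]
```

View pics/b.png

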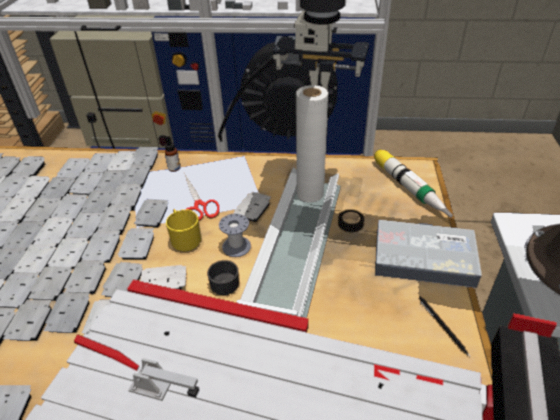

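The gripper is directly behind the roll top (about pixel 312,90), jaws across the trough. Next, a slow push along the trough axis.

```bash
python3 -m inch '0.08 0.5 0 0 0 0;0.08 0.5 0 0 0 0;0.055 0.33 0 0 0 0;0.055 0.33 0 0 0 0;0.055 0.33 0 0 0 0;0.055 0.33 0 0 0 0;0.055 0.33 0 0 0 0;0.055 0.33 0 0 0 0;0.055 0.33 0 0 0 0'; python3 - <<'E'
from h import *
save(arm.grab_frame("side"),"c.png")
E
```

```text
t: 4.8
eef_pos: [0.5782, -0.1746, 0.2337]
ee_rot: [1.109, 1.571, 2.515]
force: [-0.2, 0.1, -0.0]
width: 0.0005
```

View pics/c.png

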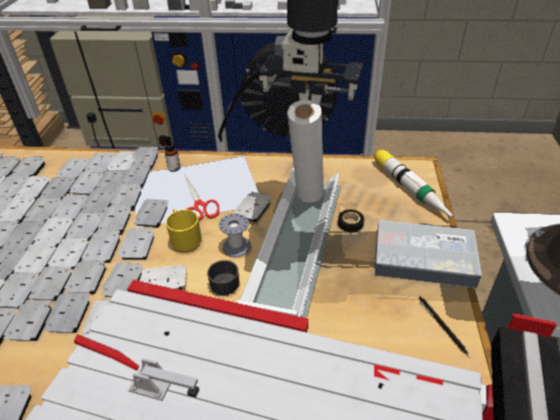

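The roll is leaning forward and the force is near zero, so it is at or past its balance point. I'll wait briefly, with a small extra nudge.

```bash
python3 -m inch '0.04 0.25 0 0 0 0;0 0 0 0 0 0;0 0 0 0 0 0;0 0 0 0 0 0;0 0 0 0 0 0;0 0 0 0 0 0;0 0 0 0 0 0;0 0 0 0 0 0'; cat > m.py <<'E'
from h import *
import sys
np.set_printoptions(precision=4,suppress=True)
O=np.array([.6028,-.0166,0]);B=np.array([[.164,.9865,0],[-.9865,.164,0],[0,0,1]])
im=[]
for n in("side","top"):
    p=arm.grab_frame(n);im.append(p["frame"])
    q=arm.place_of(p,"roll_center")
    if q: print(n,q[0]["confidence"],(w(p,np.array(q[0]["position"])*[560,420],.041)-O)@B.T)
    m=arm.masks_of(p,"roll_center")
    if m:
        c=(cloud(p,m[0]["mask"])-O)@B.T; t=c[(c[:,2]>.055)&(c[:,2]<.085)&(abs(c[:,1])<.045)]
        print(" mask",m[0]["confidence"],len(t),np.percentile(t,[1,50,99],axis=0) if len(t) else np.percentile(c,[1,50,99],axis=0))
    if n=="top":
        for x in("module","pot","spool","tape"):
            q=arm.place_of(p,x)
            if q: print(x,w(p,np.array(q[0]["position"])*[560,420],0))
cv2.imwrite("pics/"+sys.argv[1],cv2.resize(np.vstack(im),None,fx=.71,fy=.71)[:,:,::-1])
s=arm.get_state();print("tcp holder",(s["eef_pos"]-O)@B.T,s["t"],s["force"])
E
python3 m.py d.png
```

```text
t: 5.85
eef_pos: [0.5794, -0.1679, 0.2338]
ee_rot: [1.811, 1.571, -3.067]
force: [0.3, -0.3, -0.1]
width: 0.0005
side 0.97 [0.0045 0.0048 0.041 ]
 mask 0.83 2644 [[-0.1264 -0.0232  0.0556]
 [ 0.0301  0.0093  0.0699]
 [ 0.1377  0.0344  0.0755]]
module [ 0.7106 -0.1336  0.    ]
pot [0.7411 0.1022 0.    ]
spool [ 0.7286 -0.0178  0.    ]
tape [ 0.4792 -0.106   0.    ]
tcp holder [-0.1531 -0.0017  0.2338] 6.35 [ 0.7246 -0.2195 -0.5237]
```

View pics/d.png

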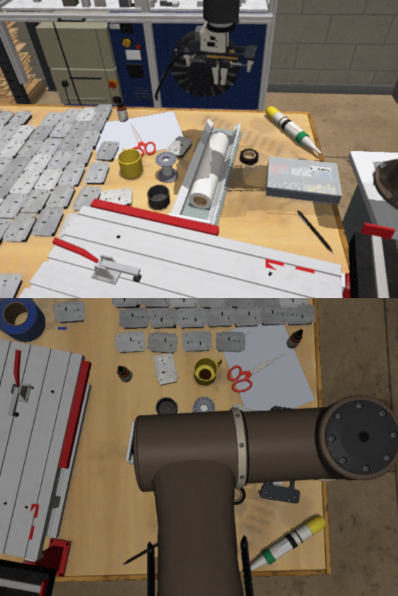

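The roll now lies between the rails, with its centre at about x = +4 mm in the holder. Next: back off, then lower behind its rear end.

```bash
python3 -m inch '-0.12 -0.57 0 0 0 0;-0.13 -0.57 0 0 0 0;0 0 -0.95 0 0 0;0 0 -0.95 0 0 0;0 0 -0.95 0 0 0;0 0 -0.95 0 0 0;0 0 -0.95 0 0 0;0 0 -0.95 0 0 0;0 0 -0.9 0 0 0;0 0 0 0 0 0;0 0 0 0 0 0'; python3 m.py e.png
```

```text
t: 7.72
eef_pos: [0.5724, -0.2028, 0.0367]
ee_rot: [-1.822, 1.57, -0.418]
force: [0.1, -0.2, 1.2]
width: 0.0003
side 0.83 [0.0025 0.0012 0.041 ]
 mask 0.87 2656 [[-0.1277 -0.0233  0.0556]
 [ 0.0291  0.0093  0.0698]
 [ 0.1376  0.0345  0.0757]]
 mask 0.98 558 [[ 0.0957 -0.0221  0.0559]
 [ 0.1162  0.0091  0.0699]
 [ 0.135   0.0359  0.077 ]]
module [ 0.7029 -0.1317  0.    ]
pot [0.7409 0.0981 0.    ]
spool [ 0.7324 -0.0097  0.    ]
tcp holder [-0.188  0.     0.036] 8.225 [ 0.0742  0.6391 -0.2466]
```

View pics/e.png

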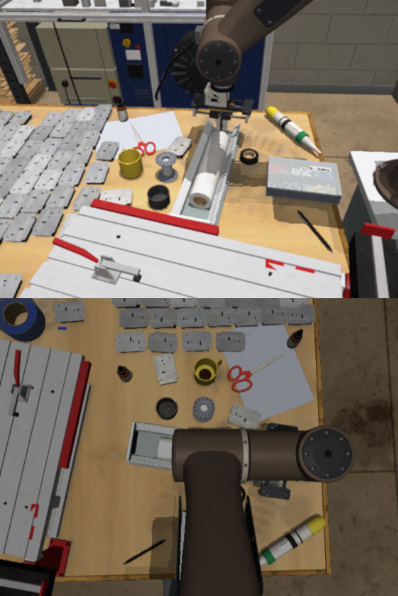

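```bash
python3 -m inch '0.08 0.49 -0.3 0 0 0;0.08 0.49 0 0 0 0;0.055 0.33 0 0 0 0;0.055 0.33 0 0 0 0;0.055 0.33 0 0 0 0;0.055 0.33 0 0 0 0;0.055 0.33 0 0 0 0;0.055 0.33 0 0 0 0;0.055 0.33 0 0 0 0;0 0 0 0 0 0'; python3 m.py f.png
```

```text
t: 9.48
eef_pos: [0.5889, -0.1023, 0.027]
ee_rot: [-1.048, 1.57, 0.358]
force: [0.5, -0.7, 0.4]
width: 0.0007
side 0.69 [0.054  0.0054 0.041 ]
 mask 0.81 3019 [[-0.0679 -0.0243  0.0556]
 [ 0.0889  0.0085  0.07  ]
 [ 0.1968  0.0335  0.0757]]
top 0.18 [-0.0879 -0.1208  0.041 ]
 mask 0.51 227 [[ 0.1307 -0.0244  0.0555]
 [ 0.1732 -0.0161  0.066 ]
 [ 0.1943 -0.0015  0.0747]]
module [ 0.7111 -0.1347  0.    ]
spool [ 0.7302 -0.0143  0.    ]
tape [ 0.4798 -0.1081  0.    ]
tcp holder [-0.0881  0.0001  0.0268] 9.975 [ 0.3873 -0.0359 -0.3938]
```

```bash
python3 -m inch '0.02 0.13 0 0 0 0;0.02 0.13 0 0 0 0;0.02 0.1 0 0 0 0;0 0 0 0 0 0' | grep -E "pos|force"; python3 -m inch '0.01 0.07 0 0 0 0;0 0 0 0 0 0'| grep -E "pos|force";python3 -m inch '0.01 0.07 0 0 0 0;0 0 0 0 0 0'| grep -E "pos|force"
```

```text
eef_pos: [0.59, -0.0923, 0.0267]
force: [-0.0, -2.1, 1.2]
eef_pos: [0.5903, -0.0903, 0.0267]
force: [-1.5, -2.1, 1.5]
eef_pos: [0.5906, -0.0886, 0.0267]
force: [-1.5, -5.1, 1.0]
```

```bash
python3 -m inch '0.01 0.04 0 0 0 0;0 0 0 0 0 0' | grep -E "pos|force"; python3 -m inch '0.01 0.04 0 0 0 0;0 0 0 0 0 0'| grep -E "pos|force";python3 m.py g.png
```

```text
eef_pos: [0.5905, -0.0885, 0.0267]
force: [-1.4, -11.6, 0.4]
eef_pos: [0.5903, -0.0885, 0.0268]
force: [-0.7, -17.5, 0.4]
side 0.93 [0.0755 0.0047 0.041 ]
 mask 0.57 218 [[-0.0595 -0.043   0.0561]
 [ 0.2175  0.0027  0.0676]
 [ 0.222   0.0435  0.071 ]]
 mask 0.71 328 [[ 0.134  -0.0242  0.0557]
 [ 0.1827 -0.0139  0.0675]
 [ 0.2076  0.0041  0.0767]]
module [ 0.7085 -0.1349  0.    ]
pot [0.7362 0.0913 0.    ]
spool [ 0.7332 -0.018   0.    ]
tape [ 0.4806 -0.1049  0.    ]
tcp holder [-0.073   0.0005  0.0268] 11.975 [ -1.5422 -18.3183   0.3613]
```

View pics/g.png

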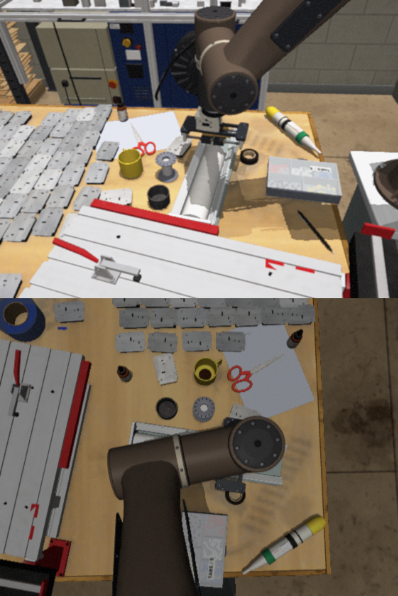

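The TCP has stopped with the force at 18 N, and the roll centre reads about 75 mm against 73 mm expected, so the roll is against the stop. Now I back off straight, rise and move clear.

```bash
python3 -m inch '-0.05 -0.3 0 0 0 0;-0.11 -0.66 0 0 0 0;-0.11 -0.66 0 0 0 0;0 0 0.9 0 0 0;0 0 0.9 0 0 0;0 0 0.9 0 0 0;0 0 0.9 0 0 0;0 0 0.9 0 0 0;-0.6 -0.9 0.9 0 0 0;-0.6 -0.9 0.5 0 0 0;-0.6 -0.9 0 0 0 0;-0.6 -0.9 0 0 0 0' && python3 -m inch '-0.6 -0.9 0 0 0 0;-0.6 -0.9 0 0 0 0;-0.6 -0.9 0 0 0 0;-0.6 -0.9 0 0 0 0;-0.6 -0.9 0 0 0 0;0 0 0 0 0 0;0 0 0 0 0 0'; python3 m.py i.png
```

```text
t: 13.48
eef_pos: [0.5102, -0.2441, 0.2041]
ee_rot: [-1.168, 1.57, 0.237]
force: [0.0, -0.6, -1.2]
width: 0.0002
t: 14.35
eef_pos: [0.4207, -0.378, 0.2038]
ee_rot: [-0.768, 1.57, 0.636]
force: [0.4, -0.6, -0.4]
width: 0.0002
side 0.75 [0.0749 0.0038 0.041 ]
 mask 0.61 0 [[-0.0034 -0.1545  0.0001]
 [ 0.0359 -0.1222  0.0467]
 [ 0.0577 -0.0964  0.0725]]
top 0.8 [0.0745 0.0059 0.041 ]
 mask 0.92 3998 [[-0.0593 -0.024   0.0557]
 [ 0.0724  0.0064  0.0703]
 [ 0.205   0.0349  0.077 ]]
module [ 0.7117 -0.1345  0.    ]
pot [0.7398 0.0903 0.    ]
spool [ 0.733  -0.0204  0.    ]
tape [ 0.4816 -0.1067  0.    ]
tcp holder [-0.3857  0.1199  0.2038] 14.85 [-0.5061  0.2962 -0.4621]
```

View pics/i.png

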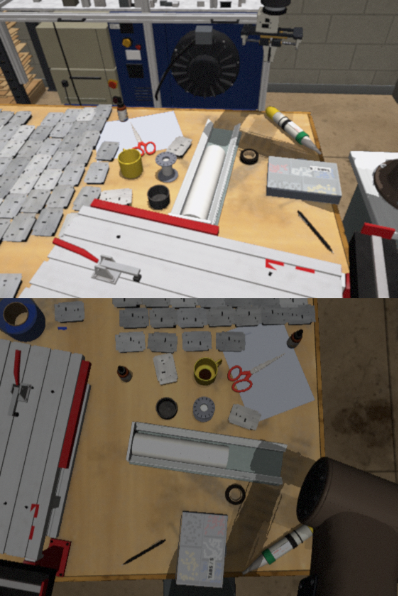

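The roll lies in the trough with its end at the stop, its centre at 74 mm (73 expected). The bystanders haven't moved and the arm is clear.

```bash
python3 -c "
from station import arm
print(arm.job_done())"
```

```text
the job is handed in; nothing more can be done
None
```

The roll is lying in the trough with its end against the stop, and I handed the job in at about 15 s on the robot's clock. With the fingers closed, I tipped it by pushing about 234 mm above the bench. I then pushed its rear end along the trough until it stopped, with contact force rising to about 18 N, and moved the arm clear.

**Last checks**
- **Roll position:** after the arm moved away, both cameras put the roll centre 74–75 mm along the holder, against 73 mm when home. The top view shows its length from −59 to +205 mm, against an ideal −62 to +208 mm, which is within camera and edge accuracy.
- **Sideways offset:** the readings are 4–6 mm off the trough centre line. The rails leave at most 5 mm of play, so I take this as part calibration error.
- **Bystanders:** the module, spool and tape read within 1 cm of their first positions. That is within the networks' scatter, and the pictures show them, and the pot, where they were.
- **Failed or doubtful readings:** the final side-view mask for the roll picked out something else, so I ignored it. Two top-view readings were unusable because the arm was in the way.

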